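# Register a fob in the eyelet press and clinch the eyelet

### The job

Clinch the eyelet of the leather fob that lies on the steel bed of the green hand press: push the fob along the bed into the slot between the back fence and the dark front guide, straight and fully home, its eyelet end up against the brass stop under the die. Only then press the red pad of the lever fully down with the fingertips, and finish while still holding it down. The fob is only pushed, never lifted off the bed, and the other things on the table are left alone.

Things in the scene. Friction and masses are not known exactly. Their poses are not given: they have to be found in the camera images.
- press: Green C-frame hand press for eyelets, fixed on the table. Origin on the table under the die axis, z up; open to the front (-x) and right (-y). Its flat steel bed, top 22 mm above the origin, spans x -86 to +25 mm (front edge to fence) and y -250 to +14 mm (right end to end stop). Fingers may come in past its front and right edges.
- press_fence (a point): Middle of the back fence's front face, at its foot: press frame x = +25, y = -113, z = 22 mm. The fence is a steel bar along the press's y axis, y = -240 to +14 mm, 12 mm higher than the bed.
- press_stop (a point): Middle of the end stop's right face, at its foot: press frame x = 0, y = +14, z = 22 mm. The stop is a brass bar along the press's x axis that closes the slot's left end, 12 mm higher than the bed.
- press_guide (a point): Middle of the front guide's inner face: press frame x = -27, y = -14, z = 22 mm. A dark steel bar 10 mm high, parallel to the fence from y = -42 to +14 mm; it and the fence form a slot 52 mm wide for the 50 mm fob. On its right a flared lip widens the slot's mouth: from x = -27, y = -42 mm to x = -43, y = -75 mm, 25 degrees.
- press_anvil (a point): Point on the bed's top straight below the die, where the eyelet belongs (x = y = 0, z = 22 mm in the press frame). With the fob home in the corner its eyelet stands here. Overhead: the head, 33 mm wide in y, from x = -17 mm back to the column (x > 42 mm), 62 to 118 mm above the table; the die below it, 39 mm above the table at rest; the lever above it in the plane y = 0, forward to x about -125 mm.
- lever (a joint): Hand lever, hinged at x = +55, z = 132 mm of the press frame about the press's y axis. 0 = up at rest (a spring returns it when let go); it grows as the front end goes down. The die meets the fob at about 0.16; 0.28 rad is fully down on its own stop. At the pad it takes about 2 N to start and about 8 N fully down; a spring in the die limits the force on the fob.
- lever_pad (a point): Middle of the top of the red pad at the lever's front end (56 mm along the lever, 44 mm wide, 12 mm thick), 155 mm from the hinge. At rest at about x = -92, z = 183 mm in the press frame, its top tilted 0.27 rad, the front end higher; fully down about level, at x = -100, z = 140 mm.
- fob: Brown leather fob, stiff, 50 (x) by 110 (y) by 8 mm, 50 g, loose on the press bed, at first right of the slot, its y axis within 0.2 rad of the press's. Origin at the middle of its underside. +y is the square end with the eyelet; its long sides are straight from y = -14 to +47 mm, then taper to the blunt nose at y = -55 mm, about 20 mm wide. Home, its origin is at x = 0, y = -41 mm in the press frame.
- fob_eyelet (a point): Centre of the brass eyelet on top of the fob, on its midline, y = +41 mm in the fob's frame, 14 mm from its square end.
- spare_fob: A second brown fob on the table to the left, to be left alone.
- scissors: Scissors with orange handles, 82 x 197 mm, left alone.
- screwdriver: Red-handled screwdriver, 192 mm long, left alone.
- eyelet_tin: Round dark red tin, 60 mm wide and 27 mm high, on the table left of the press, left alone.
- beveller: Edge beveller with a light wooden handle, 145 mm long, near the front edge before the press, left alone.
- pliers: Red-handled pliers, 178 mm long, near the front edge on the right, left alone.
- awl: Awl with a brown turned handle, 135 mm long, on the right of the table, left alone.

How it is judged:
On the way, in this order (a step that is already met when the one before it is completed fails the run):
1. the fob lies in the slot, up against the end stop, with the lever still up (horizontal distance between fob_eyelet and press_anvil below 0.004 m and angle between the y axis of fob and the y axis of press, either way round below 0.06 rad and value of joint lever below 0.1 rad), for 0.2 s.
2. the lever is pressed down and the die bears on the eyelet (value of joint lever above 0.235 rad and contact force between die and fob above 5 N), for 0.2 s.
At the end, for the whole second after the job is handed in: The fob lies flat and still home in the slot, its eyelet within 4 mm of the point under the die and its length within 0.06 rad of the fence; the fingers hold the lever at 0.235 rad or more (0.28 is fully down) and the die bears on the fob with more than 5 N (all of step 2 and horizontal distance between fob_eyelet and press_anvil below 0.004 m and angle between the y axis of fob and the y axis of press, either way round below 0.06 rad and z of fob in the frame of press below 0.026 m and linear speed of fob below 0.01 m/s and contact force between the fingers and lever above 1 N); the arm keeps its last pose, push and grip.
It fails at once if the fob is lifted, tipped up or carried off the bed (z of fob in the frame of press above 0.03 m or z of fob in the frame of press below 0.016 m or angle between fob's own z axis and vertical above 0.15 rad).
It fails at once if the die is brought down while the fob is not home in the slot (value of joint lever above 0.14 rad and not (horizontal distance between fob_eyelet and press_anvil below 0.008 m and angle between the y axis of fob and the y axis of press, either way round below 0.12 rad)).
It fails at once if a bystander is pushed more than 2 cm (distance of any of spare_fob, scissors, screwdriver, eyelet_tin, pliers, awl, beveller from where it was at the start of the episode above 0.02 m).
It also fails if it takes over 54 s, if anything falls off the work surface, if the arm or the gripper's body presses on something with over 40 N, if the wrist force passes 120 N, or if a joint passes its speed limit or range.

### The arm

A 7-joint arm with a two-finger parallel gripper is mounted at the origin on a cart in front of the work surface, level with it; the furniture and walls round the work are solid. World frame = base frame: x ahead of the robot, y to its left, z up, the work surface at z = 0. Lengths are in m, angles in rad, forces in N, time in s.
With the tool pointing down it reaches from about 0.4 to 0.875 m from the base axis. Payload 19.3 kg.
Tool frame: the origin (TCP) lies at the very end of the fingers, on their centre line; the grasp point (between the pads) lies 19 mm behind it; z points along the fingers, y is the line along which they close (so a half turn about z gives the same grasp; the last joint's range is limited). The gripper opens to 85 mm and grips with 20 to 120 N. Pads are 22 mm wide; open, the fingers measure 114 mm over their backs; the gripper's body (76 mm by 85 mm) begins 54 mm behind the grasp point. The pads swing forward as they close: fully open they stand 13 mm farther back than shut.
Start: joints at [1.104, 0.521, -0.036, 1.599, 0.021, 1.021, -0.113], TCP at [0.242, -0.576, 0.231] pointing down, gripper open.
Joint ranges: [-2.91, 2.91], [-0.3, 2.13], [-1.5, 1.42], [0.17, 2.43], [-1.26, 4.41], [0.16, 1.93], [-2.52, 2.52]. Speed limits (rad/s): [1.89, 1.89, 2.39, 2.39, 3.01, 3.01, 3.01].

### API

Orientations are given as [roll, pitch, yaw] about the fixed x, y, z axes, in that order (R = Rz(yaw) Ry(pitch) Rx(roll)).
In Python, from workcell import bot gives the robot as it stands.
- The arm moves only by the tool servo_tool, never from a script. Its argument "plan" is a list of rows, each a list of 7 numbers: the finger opening in cm, from 0 to 8.54, then the shift along the tool's x, y, z in cm, then the turn, a rotation vector about the tool's x, y, z in degrees. In form: [[fingers, x, y, z, wx, wy, wz], ...]. A call has 1 to 10 rows; each row is the pose to reach, as a shift and turn from the pose commanded when the call began, along the tool's axes at that moment; what a row does not reach only later rows make up. A row lasts 1/10 s, in which the tool goes at most 50 mm and 8.59 degrees, less where a joint would pass 70% of its speed; a pose out of reach is approached as far as the arm can. A call with a gripper value outside its range is refused whole. The fingers move at their own pace and stop on an object; "force" is the grip in N (left out, the last holds). Time passes only in rows, so rows that repeat a pose let the fingers close. It gives the time, the measured TCP pose, the force, the opening and the grip force at its end, in the units of the state.
- bot.observe(): the state, without advancing time (a new reading comes with each control period).
- bot.grab_frame(name): name is "scene" or "top"; returns a dict with "frame" (384x512x3 uint8, blue, green, red), "mtx" (3x3 intrinsics, pixels), "k1" (the pictures are not rectified: a ray, as slopes to the right and down, at radius r is drawn at 1 + k1 r^2 times it, then the intrinsics apply), "R" (3x3) and "t" (3): a world point X has camera coordinates R X + t. Camera axes: x right, y down, z forward; pixel columns grow to the right and rows downward; lengths in m; the calibration is good to about 2 mm. A picture is of the moment at which its call begins. There is no depth.
- bot.job_done(): hands the job in; it is judged then, once.
The state is a dict: "clock": time; "qpos": joint angles; "qd": joint speeds; "joint_efforts": joint torques, N m; "position": TCP position; "tool_rot": TCP orientation; "force": force on the tool from outside, world axes, zero at the start; "moment": the same for the moment, N m; "grip_width": finger opening in m; "finger_force": force on a finger pad.
Only numpy, scipy, OpenCV 4.12 (cv2) and the standard library are available. Lean on these libraries where they do the work, as an engineer would, in place of code of your own. Each camera call takes 0.05 s, during which the arm holds its last target. There are 200 camera calls.

## Working session

There is one attempt and no reset: what is moved stays moved. The work goes in short steps, Python scripts to look and compute and a tool call to move; the robot and the scene stay as the last step left them, time stands still between calls to the robot, and variables do not carry over. Pictures are saved under pics/ and viewed, at most 10 in all, crops included, and the job is handed in when it is done.

Besides the shell and the picture viewer there is one more tool, called after "Call:" as name(argument=value, ...) on one line, values as JSON. servo_tool: Moves the arm, as the interface text tells. Its arguments: {"type":"object","properties":{"plan":{"type":"array","items":{"type":"array","items":{"type":"number"}}},"force":{"type":"number"}},"required":["plan"]}

```bash
mkdir -p pics; ls; python3 - <<'E'
from workcell import bot
import cv2,numpy as np
o=bot.observe(); print(o['clock'],o['position'],o['tool_rot'],o['force'],o['grip_width'])
for n in('scene','top'):
    f=bot.grab_frame(n); cv2.imwrite(f'pics/{n}0.png',f['frame']); np.savez(f'{n}0.npz',**f)
    print(n,f['mtx'].tolist(),f['k1'],(-f['R'].T@f['t']).round(3),f['R'].round(3).tolist())
E
```

```text
pics
0.0 [ 0.24138275 -0.57614405  0.23072447] [-3.14045267e+00  4.66114394e-05  3.96743798e-01] [0.35539927 1.01655138 0.47613892] 0.0850744406143909
scene [[371.2118215085804, 0.0, 253.8009649649419], [0.0, 371.2118215085804, 187.5543823970048], [0.0, 0.0, 1.0]] -0.040178711544146775 [0.034 0.692 0.734] [[-0.79, -0.613, 0.02], [-0.368, 0.448, -0.815], [0.491, -0.651, -0.579]]
top [[431.81573451831696, 0.0, 250.45522723689618], [0.0, 431.81573451831696, 194.5497409044372], [0.0, 0.0, 1.0]] 0.022364248977557958 [ 0.403 -0.002  1.29 ] [[0.002, -1.0, 0.005], [-0.993, -0.002, -0.117], [0.117, -0.005, -0.993]]
```

View pics/top0.png

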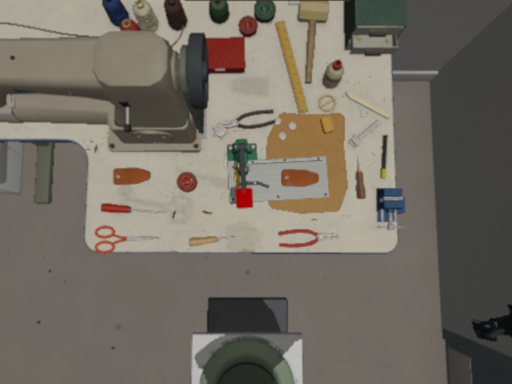

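View pics/scene0.png

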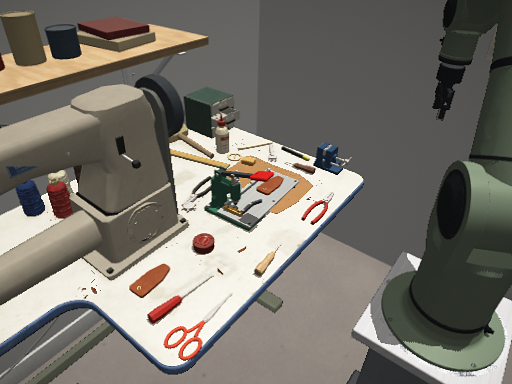

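The top view shows the bed at about (229–329, 157–203), the fob at (300,178), and the red pad at (244,198). The scene view shows the same press near (245,195). I'll zoom in on the press next.

```bash
python3 - <<'E'
import cv2,numpy as np
f=np.load('top0.npz')['frame'];g=np.load('scene0.npz')['frame']
a=cv2.resize(f[135:210,215:345],None,fx=6,fy=6,interpolation=cv2.INTER_CUBIC)
cv2.imwrite('pics/topc.png',a)
b=cv2.resize(g[155:235,195:325],None,fx=6,fy=6,interpolation=cv2.INTER_CUBIC)
cv2.imwrite('pics/scenec.png',b)
E
```

```text
(no output)
```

View pics/topc.png

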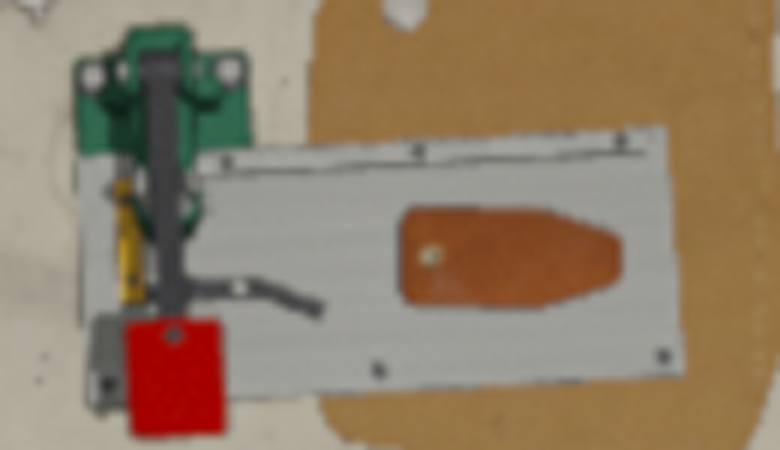

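View pics/scenec.png

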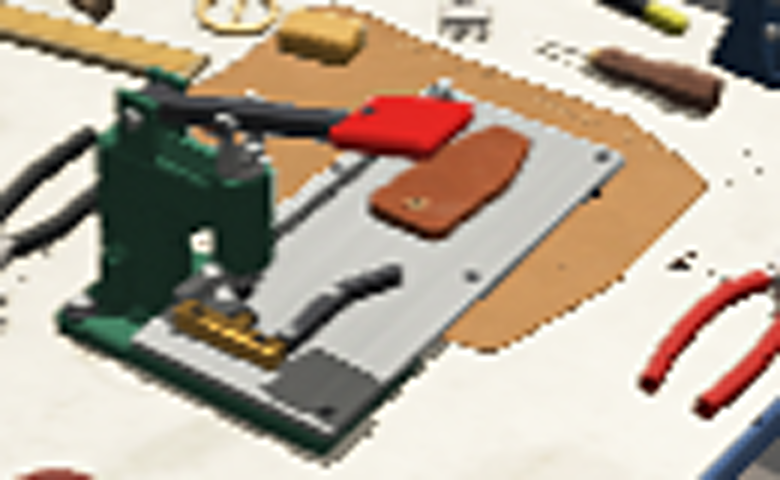

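The top crop gives these points in full-image pixels:

| Point | Crop pixels | Full-image pixels |
|---|---|---|
| Bed front-right corner | (684,375) | (329,197.5) |
| Front edge | through (378,393) | |
| Fence foot line | (230,173) to (645,153) | |
| Eyelet | (431,255) | (286.8,177.5) |
| Pad | centred (176,378) | |

The scene crop confirms the fob lies on the bed, right of the slot, with its eyelet toward the die.

```bash
cat > h.py <<'E'
import cv2,numpy as np
def und(f,p):
    p=np.atleast_2d(np.float64(p)).reshape(-1,1,2)
    return cv2.undistortPoints(p,f['mtx'],np.array([float(f['k1']),0,0,0]))[:,0]
def ray(f,p):
    d=np.c_[und(f,p),np.ones(len(np.atleast_2d(p)))]@f['R']; return -f['R'].T@f['t'],d
def plane(f,p,z):
    c,d=ray(f,p); return c+d*((z-c[2])/d[:,2])[:,None]
def proj(f,X):
    rv=cv2.Rodrigues(np.array(f['R']))[0]
    return cv2.projectPoints(np.float64(X).reshape(-1,1,3),rv,np.array(f['t']),f['mtx'],np.array([float(f['k1']),0,0,0]))[0][:,0]
def tri(f,p,g,q):
    a,u=ray(f,p);b,v=ray(g,q);u=u[0];v=v[0]
    s=np.linalg.lstsq(np.c_[u,-v],b-a,rcond=None)[0]
    return (a+s[0]*u+b+s[1]*v)/2,np.linalg.norm(a+s[0]*u-b-s[1]*v)
def mask(f,lo,hi,roi):
    m=cv2.inRange(cv2.cvtColor(f['frame'],cv2.COLOR_BGR2HSV),lo,hi)
    k=np.zeros_like(m);x0,y0,x1,y1=roi;k[y0:y1,x0:x1]=m[y0:y1,x0:x1];
    n,l,s,c=cv2.connectedComponentsWithStats(k); i=1+s[1:,4].argmax()
    return np.uint8(l==i)*255,c[i],s[i]
def fobpose(f,roi):
    m,c,s=mask(f,(5,130,80),(14,255,210),roi)
    m=cv2.morphologyEx(m,cv2.MORPH_CLOSE,np.ones((5,5)))
    cn=max(cv2.findContours(m,0,1)[0],key=cv2.contourArea)[:,0]
    P=plane(f,cn,.030)[:,:2]; return P,s
E
python3 - <<'E'
from h import *
t=dict(np.load('top0.npz'));s=dict(np.load('scene0.npz'))
C=lambda *a:np.array(a)/6+[215,135]-0.4
for n,p,z in [('front',C((250,398),(378,393),(684,376)),.022),('rightend',C((684,376),(676,260)),.022),('fence',C((230,174),(430,163),(645,153)),.022),('stop',C((140,200),(145,300)),.034),('eyelet',C((431,255)),.030)]:
    P=plane(t,p,z)[:,:2]; d=P[-1]-P[0]; print(n,(P*1000).round(1).tolist(),np.degrees(np.arctan2(d[1],d[0])).round(2))
_,c,st=mask(t,(0,200,120),(4,255,255),(230,180,262,212));_,c2,st2=mask(s,(0,180,100),(4,255,255),(240,165,280,185))
print('pad',c,st,c2,st2,tri(t,c,s,c2), plane(t,c,.177))
P,st=fobpose(t,(270,160,330,195));print(st)
r=cv2.minAreaRect(np.float32(P*1000));print('fob',r)
V,S=(P*1000).mean(0),P*1000; U,w,vt=np.linalg.svd(S-V,full_matrices=False);print(V,vt[0],np.degrees(np.arctan2(vt[0,1],vt[0,0])))
E
```

```text
front [[532.8, -25.5], [535.4, -88.5], [544.1, -239.3]] -86.96
rightend [[544.1, -239.3], [601.9, -236.4]] 2.81
fence [[644.6, -15.6], [650.4, -115.0], [655.7, -222.0]] -86.93
stop [[629.2, 28.8], [579.6, 26.1]] -176.9
eyelet [[602.9, -114.4]] 0.0
pad [243.6754717  197.68301887] [236 188  16  19 265] [261.78571429 175.25974026] [250 171  24  10 154] (array([0.52403359, 0.00935981, 0.17847344]), np.float64(0.00247174095033398)) [[0.52525459 0.01002497 0.177     ]]
[282 170  36  16 487]
fob ((601.8131713867188, -153.00344848632812), (44.789512634277344, 103.60668182373047), 0.127009317278862)
[ 602.18238951 -148.89063835] [-0.02566853 -0.99967051] -91.47085982515102
```

Call:
servo_tool(plan=[[0, 5, -3, 1, 0, 0, 3], [0, 10, -6, 3, 0, 0, 6], [0, 15, -9, 5, 0, 0, 9], [0, 20, -12, 7, 0, 0, 12], [0, 24.5, -15, 9, 0, 0, 15], [0, 29, -17.5, 11, 0, 0, 18], [0, 33, -20, 12, 0, 0, 19.7], [0, 37, -22.5, 13, 0, 0, 19.7], [0, 41, -25, 13, 0, 0, 19.7], [0, 45.3, -27.35, 13, 0, 0, 19.7]])

```text
clock: 1.1
position: [0.5251, -0.1854, 0.1036]
tool_rot: [-3.141, 0.001, 0.053]
force: [-0.2, -0.5, -0.5]
grip_width: -0.0006
finger_force: 0.0
```

Call:
servo_tool(plan=[[0, 0, 0, 0, 0, 0, 0], [0, 0, 0, 0, 0, 0, 0], [0, 0, 0, 0, 0, 0, 0]])

```text
clock: 1.4
position: [0.5241, -0.1884, 0.1044]
tool_rot: [3.141, 0.001, 0.052]
force: [-0.8, -0.4, 0.1]
grip_width: -0.0001
finger_force: 0.0
```

Call:
servo_tool(plan=[[0, 1.6, -1.9, 0, 0, 0, 0], [0, 3.1, -3.8, 0, 0, 0, 0], [0, 3.1, -3.8, 2, 0, 0, 0], [0, 3.1, -3.8, 4, 0, 0, 0], [0, 3.1, -3.8, 6, 0, 0, 0], [0, 3.1, -3.8, 7, 0, 0, 0], [0, 3.1, -3.8, 7.5, 0, 0, 0], [0, 3.1, -3.8, 7.8, 0, 0, 0], [0, 3.1, -3.8, 7.9, 0, 0, 0], [0, 3.1, -3.8, 7.9, 0, 0, 0]])

```text
clock: 2.4
position: [0.554, -0.1479, 0.026]
tool_rot: [3.141, -0.001, 0.053]
force: [0.3, 0.6, 0.7]
grip_width: 0.0002
finger_force: 0.0
```

```bash
python3 - <<'E'
from workcell import bot
import cv2,numpy as np
o=bot.observe(); print(o['position'])
fs=[]
for n,(a,b,c,d) in(('top',(135,210,215,345)),('scene',(155,235,195,325))):
    f=bot.grab_frame(n)
    fs.append(cv2.resize(f['frame'][a:b,c:d],(600,300),interpolation=cv2.INTER_CUBIC))
cv2.imwrite('pics/pre.png',np.vstack(fs))
E
```

```text
[ 0.55403921 -0.14791874  0.02601554]
```

View pics/pre.png

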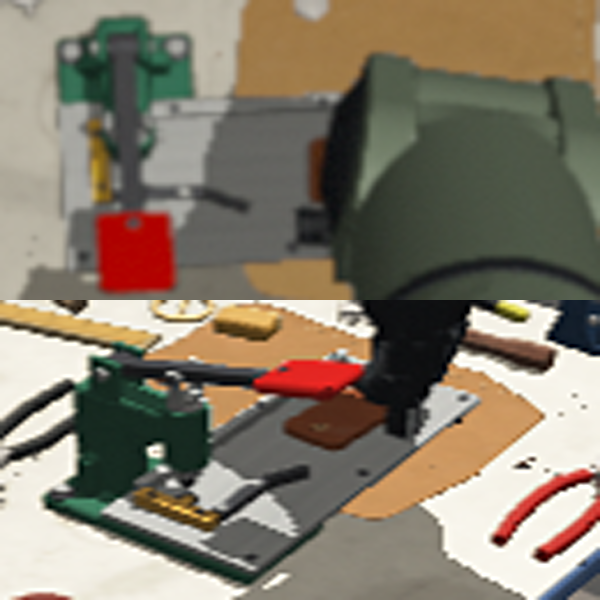

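The tips (scene crop, about (400,420)) stand on the bed just in front of the fob, level with its middle. I'll push toward the fence now.

Call:
servo_tool(plan=[[0, 0.4, 0, 0, 0, 0, 0], [0, 0.8, 0, 0, 0, 0, 0], [0, 1.2, 0, 0, 0, 0, 0], [0, 1.6, 0, 0, 0, 0, 0], [0, 2.0, 0, 0, 0, 0, 0], [0, 2.4, 0, 0, 0, 0, 0], [0, 2.7, 0, 0, 0, 0, 0], [0, 3.0, 0, 0, 0, 0, 0], [0, 3.2, 0, 0, 0, 0, 0], [0, 3.3, 0, 0, 0, 0, 0]])

```text
clock: 3.5
position: [0.5869, -0.146, 0.0255]
tool_rot: [-3.142, -0.0, 0.053]
force: [-0.8, 0.5, 0.2]
grip_width: 0.0002
finger_force: 0.1
```

Call:
servo_tool(plan=[[0, 0.1, 0, 0, 0, 0, 0], [0, 0.2, 0, 0, 0, 0, 0], [0, 0.2, 0, 0, 0, 0, 0]])

```text
clock: 3.8
position: [0.5887, -0.146, 0.0255]
tool_rot: [3.142, 0.0, 0.053]
force: [0.0, -0.1, -0.7]
grip_width: -0.0004
finger_force: 0.2
```

Call:
servo_tool(plan=[[0, 0.1, 0, 0, 0, 0, 0], [0, 0.2, 0, 0, 0, 0, 0], [0, 0.3, 0, 0, 0, 0, 0], [0, 0.3, 0, 0, 0, 0, 0]])

```text
clock: 4.2
position: [0.5906, -0.1459, 0.0253]
tool_rot: [-3.141, 0.002, 0.053]
force: [-7.4, -1.0, 4.8]
grip_width: -0.0001
finger_force: 3.8
```

Call:
servo_tool(plan=[[0, -0.6, 0, 0, 0, 0, 0], [0, -1.2, 0, 0, 0, 0, 0], [0, -1.2, 0, -2, 0, 0, 0], [0, -1.2, 0.5, -4, 0, 0, 0], [0, 0, 4, -4.5, 0, 0, 0], [0, 2, 7, -4.5, 0, 0, 0], [0, 3.4, 9.3, -4.5, 0, 0, 0], [0, 3.4, 9.3, -4, 0, 0, 0], [0, 3.4, 9.3, -3, 0, 0, 0], [0, 3.4, 9.3, -3, 0, 0, 0]])

```text
clock: 5.2
position: [0.6293, -0.2355, 0.0538]
tool_rot: [-3.14, 0.002, 0.054]
force: [-0.0, 0.0, -0.2]
grip_width: -0.0003
finger_force: 0.0
```

```bash
python3 - <<'E'
from workcell import bot
import cv2,numpy as np
from h import *
o=bot.observe(); print(o['position'])
f=bot.grab_frame('scene'); np.savez('s1.npz',**f)
cv2.imwrite('pics/behind.png',cv2.resize(f['frame'][155:235,195:325],None,fx=6,fy=6,interpolation=cv2.INTER_CUBIC))
E
```

```text
[ 0.62933452 -0.23552862  0.05377187]
```

View pics/behind.png

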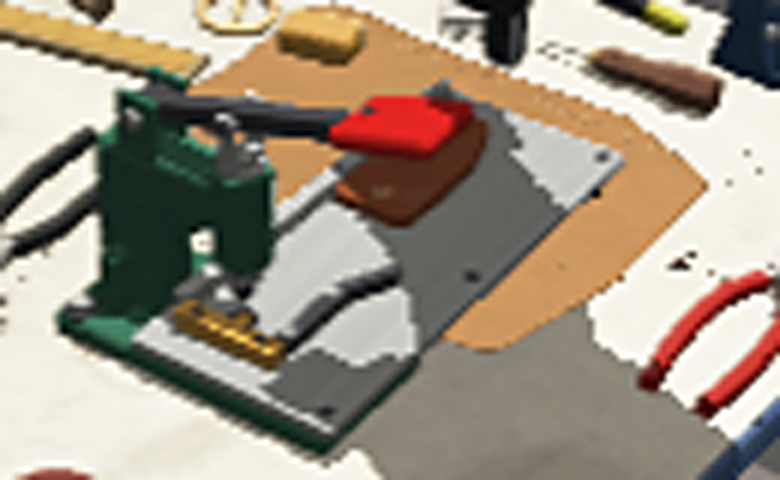

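```bash
python3 - <<'E'
from h import *
f=dict(np.load('s1.npz'))
print(proj(f,[[.6293,-.2355,.054],[.554,-.148,.026]]))
P=plane(f,[[383/6+194.6,190/6+154.6]],.030)[0,:2]*1000;d=P-[617,15]
print(P,d[0]*.9986+d[1]*.053,-d[0]*.053+d[1]*.9986)
E
```

```text
[[278.22001201 164.39487213]
 [281.4152104  190.36907859]]
[ 622.79704051 -114.23807843] -1.060693501157039 -129.36438826943728
```

The eyelet measures (-1.1, -129.4) in the press frame, so the fob is flush with the fence (a flush fob would read x = 0). The tips at crop (505,55) match their projection, behind the nose. I'll lower and push along the fence.

Call:
servo_tool(plan=[[0, 0, 0, 1, 0, 0, 0], [0, 0, 0, 2, 0, 0, 0], [0, 0, 0, 2.6, 0, 0, 0], [0, 0, 0, 2.8, 0, 0, 0], [0, 0, 0, 2.8, 0, 0, 0], [0, 0, -0.5, 2.8, 0, 0, 0], [0, 0, -1.0, 2.8, 0, 0, 0], [0, 0, -1.4, 2.8, 0, 0, 0], [0, 0, -1.8, 2.8, 0, 0, 0], [0, 0, -2.2, 2.8, 0, 0, 0]])

```text
clock: 6.25
position: [0.6295, -0.2144, 0.0276]
tool_rot: [-3.142, -0.0, 0.053]
force: [-0.1, 0.5, 0.7]
grip_width: -0.0002
finger_force: 0.1
```

Call:
servo_tool(plan=[[0, 0, -0.5, 0, 0, 0, 0], [0, 0, -1.0, 0, 0, 0, 0], [0, 0, -1.5, 0, 0, 0, 0], [0, 0, -2.0, 0, 0, 0, 0], [0, 0, -2.5, 0, 0, 0, 0], [0, 0, -3.0, 0, 0, 0, 0], [0, 0, -3.5, 0, 0, 0, 0], [0, 0, -4.0, 0, 0, 0, 0], [0, 0, -4.5, 0, 0, 0, 0], [0, 0, -5.0, 0, 0, 0, 0]])

```text
clock: 7.25
position: [0.6268, -0.1645, 0.0275]
tool_rot: [-3.142, -0.0, 0.053]
force: [-0.8, -0.6, -0.0]
grip_width: -0.0
finger_force: 0.2
```

```bash
python3 - <<'E'
from workcell import bot
import cv2,numpy as np
o=bot.observe(); d=(o['position'][:2]*1000-[617,15]);print(d[0]*.9986+d[1]*.053,-d[0]*.053+d[1]*.9986)
fs=[]
for n,(a,b,c,d) in(('top',(135,210,215,345)),('scene',(155,235,195,325))):
    f=bot.grab_frame(n); np.savez(n+'2.npz',**f)
    fs.append(cv2.resize(f['frame'][a:b,c:d],(600,300),interpolation=cv2.INTER_CUBIC))
cv2.imwrite('pics/mid.png',np.vstack(fs))
E
```

```text
0.24087992606438569 -179.72925852646893
```

View pics/mid.png

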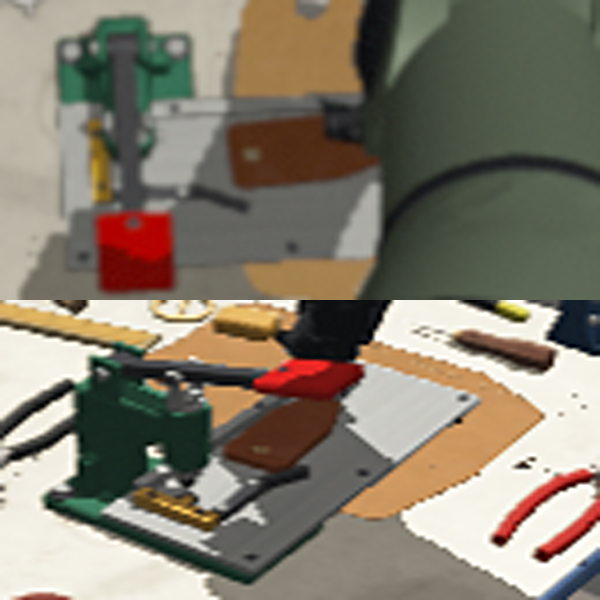

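Mid-push: the eyelet is at top-view crop (252,153) and scene crop (262,448). The fob's nose seems swung a little away from the fence, so I'll measure it.

```bash
python3 - <<'E'
from h import *
T=lambda P:np.c_[(P-[617,15])@[.9986,.053],(P-[617,15])@[-.053,.9986]].round(1).tolist()
t=dict(np.load('top2.npz'));s=dict(np.load('scene2.npz'))
a=np.array([130/600,.25]);A=lambda *p:np.array(p)*a+[214.6,134.6]
b=np.array([130/600,80/300]);B=lambda *p:np.array(p)*b+[194.6,154.6]
for f,p,n in((t,A((252,153)),'eye'),(s,B((262,148)),'eye'),(t,A((229,127),(325,131)),'backedge'),(t,A((238,188),(325,178)),'frontedge'),(t,A((229,127),(238,188)),'square'),(s,B((225,148),(278,168)),'square'),(s,B((278,168),(330,130)),'front')):
    P=plane(f,p,.030)[:,:2]*1000; print(n,T(P))
E
```

```text
eye [[-5.7, -78.4]]
eye [[-7.1, -80.2]]
backedge [[14.5, -64.8], [8.4, -126.1]]
frontedge [[-31.3, -68.0], [-26.7, -124.0]]
square [[14.5, -64.8], [-31.3, -68.0]]
square [[13.5, -65.1], [-32.1, -63.6]]
front [[-32.1, -63.6], [-30.7, -130.2]]
```

Measured, the eyelet is at about (-6.5, -79) and the yaw is near 0, but the fob has drifted 6 mm off the fence. I'll reseat it against the fence from the front, then push the nose again with the tips lower and slightly toward the front.

Call:
servo_tool(plan=[[0, 0, 1.0, 0, 0, 0, 0], [0, 0, 1.0, -2, 0, 0, 0], [0, -1, 0, -4, 0, 0, 0], [0, -3.5, -3, -4, 0, 0, 0], [0, -6, -6, -4, 0, 0, 0], [0, -6, -7, -3, 0, 0, 0], [0, -6, -7, -1.5, 0, 0, 0], [0, -6, -7, 0, 0, 0, 0], [0, -6, -7, 0.2, 0, 0, 0], [0, -6, -7, 0.2, 0, 0, 0]])

```text
clock: 8.35
position: [0.5629, -0.0993, 0.0244]
tool_rot: [3.141, 0.002, 0.052]
force: [-0.1, 0.8, -0.0]
grip_width: -0.0
finger_force: 0.0
```

Call:
servo_tool(plan=[[0, 0.4, 0, 0, 0, 0, 0], [0, 0.8, 0, 0, 0, 0, 0], [0, 1.2, 0, 0, 0, 0, 0], [0, 1.6, 0, 0, 0, 0, 0], [0, 1.9, 0, 0, 0, 0, 0], [0, 2.1, 0, 0, 0, 0, 0], [0, 2.2, 0, 0, 0, 0, 0], [0, 2.3, 0, 0, 0, 0, 0]])

```text
clock: 9.15
position: [0.586, -0.097, 0.0255]
tool_rot: [-3.142, 0.0, 0.053]
force: [-0.5, 0.3, 0.2]
grip_width: -0.0001
finger_force: 0.2
```

Call:
servo_tool(plan=[[0, 0.1, 0, 0, 0, 0, 0], [0, 0.2, 0, 0, 0, 0, 0], [0, 0.25, 0, 0, 0, 0, 0], [0, 0.3, 0, 0, 0, 0, 0], [0, 0.3, 0, 0, 0, 0, 0]])

```text
clock: 9.65
position: [0.5871, -0.0968, 0.0251]
tool_rot: [-3.141, 0.004, 0.053]
force: [-11.8, 1.1, 6.5]
grip_width: -0.0001
finger_force: 5.7
```

Call:
servo_tool(plan=[[0, -0.6, 0, 0, 0, 0, 0], [0, -1.2, 0, 0, 0, 0, 0], [0, -1.2, 0, -2, 0, 0, 0], [0, -1.2, 0.5, -4, 0, 0, 0], [0, 0, 4, -4.5, 0, 0, 0], [0, 2, 7, -4.5, 0, 0, 0], [0, 3.2, 8.7, -4.5, 0, 0, 0], [0, 3.2, 8.7, -4, 0, 0, 0], [0, 3.2, 8.7, -3, 0, 0, 0], [0, 3.2, 8.7, -3, 0, 0, 0]])

```text
clock: 10.65
position: [0.6244, -0.1808, 0.0538]
tool_rot: [-3.14, 0.002, 0.054]
force: [0.3, -0.3, 0.6]
grip_width: 0.0001
finger_force: 0.0
```

```bash
python3 - <<'E'
from workcell import bot
import cv2,numpy as np
o=bot.observe(); d=(o['position'][:2]*1000-[617,15]);print(o['position'],d[0]*.9986+d[1]*.053,-d[0]*.053+d[1]*.9986)
fs=[]
for n,(a,b,c,d) in(('top',(150,200,225,315)),('scene',(165,225,215,315))):
    f=bot.grab_frame(n); np.savez(n+'3.npz',**f)
    fs.append(cv2.resize(f['frame'][a:b,c:d],(600,300),interpolation=cv2.INTER_CUBIC))
cv2.imwrite('pics/mid3.png',np.vstack(fs))
E
```

```text
[ 0.62438737 -0.18083393  0.05380997] -3.002169071517165 -195.9512977690427
```

View pics/mid3.png

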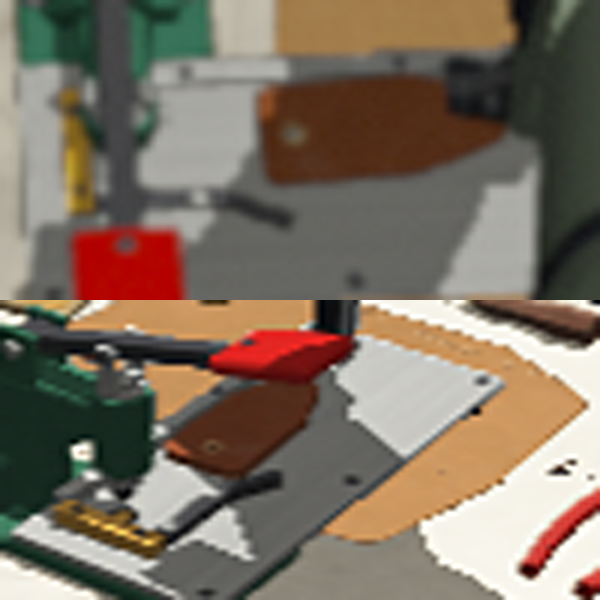

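The fob is parallel to the fence and close to it. The eyelet is at top crop (293,133) and scene crop (212,446).

```bash
python3 - <<'E'
from h import *
T=lambda P:np.c_[(P-[617,15])@[.9986,.053],(P-[617,15])@[-.053,.9986]].round(1).tolist()
t=dict(np.load('top3.npz'));s=dict(np.load('scene3.npz'))
A=lambda *p:np.array(p)*[.15,1/6]+[224.6,149.6]
B=lambda *p:np.array(p)*[1/6,.2]+[214.6,164.6]
for f,p,n in((t,A((293,133)),'eye'),(s,B((212,146)),'eye'),(t,A((262,87),(420,77)),'back'),(t,A((268,184),(410,173)),'front'),(t,A((260,90),(268,184)),'square'),(t,A((505,130)),'nosefrontcorner')):
    print(n,T(plane(f,p,.030)[:,:2]*1000))
E
```

```text
eye [[-2.4, -76.7]]
eye [[-2.6, -78.7]]
back [[21.3, -64.2], [22.8, -134.7]]
front [[-27.2, -64.2], [-24.9, -127.3]]
square [[19.8, -63.2], [-27.2, -64.2]]
nosefrontcorner [[-5.6, -170.7]]
```

Call:
servo_tool(plan=[[0, -0.2, 0, 1, 0, 0, 0], [0, -0.2, 0, 2, 0, 0, 0], [0, -0.2, 0, 2.7, 0, 0, 0], [0, -0.2, 0, 2.9, 0, 0, 0], [0, -0.2, 0, 2.9, 0, 0, 0], [0, -0.2, -0.5, 2.9, 0, 0, 0], [0, -0.2, -1.0, 2.9, 0, 0, 0], [0, -0.2, -1.4, 2.9, 0, 0, 0], [0, -0.2, -1.8, 2.9, 0, 0, 0], [0, -0.2, -2.2, 2.9, 0, 0, 0]])

```text
clock: 11.75
position: [0.6226, -0.1597, 0.0267]
tool_rot: [3.142, -0.0, 0.053]
force: [0.2, -1.0, 1.0]
grip_width: 0.0004
finger_force: 0.2
```

Call:
servo_tool(plan=[[0, 0, -0.4, 0, 0, 0, 0], [0, 0, -0.8, 0, 0, 0, 0], [0, 0, -1.2, 0, 0, 0, 0], [0, 0, -1.6, 0, 0, 0, 0], [0, 0.1, -2.0, 0, 0, 0, 0], [0, 0.1, -2.4, 0, 0, 0, 0], [0, 0.1, -2.8, 0, 0, 0, 0], [0, 0.1, -3.2, 0, 0, 0, 0]])

```text
clock: 12.55
position: [0.6217, -0.1277, 0.0264]
tool_rot: [-3.141, 0.0, 0.053]
force: [0.3, -1.8, -0.0]
grip_width: 0.0004
finger_force: 0.4
```

```bash
python3 - <<'E'
from workcell import bot
import cv2,numpy as np
o=bot.observe(); d=(o['position'][:2]*1000-[617,15]);print(o['position'],d[0]*.9986+d[1]*.053,-d[0]*.053+d[1]*.9986)
fs=[]
for n,(a,b,c,d) in(('top',(150,200,225,315)),('scene',(165,225,215,315))):
    f=bot.grab_frame(n); np.savez(n+'4.npz',**f)
    fs.append(cv2.resize(f['frame'][a:b,c:d],(600,300),interpolation=cv2.INTER_CUBIC))
cv2.imwrite('pics/mid4.png',np.vstack(fs))
E
```

```text
[ 0.62174152 -0.12773239  0.02644356] -2.829930940749432 -142.7838703884447
```

View pics/mid4.png

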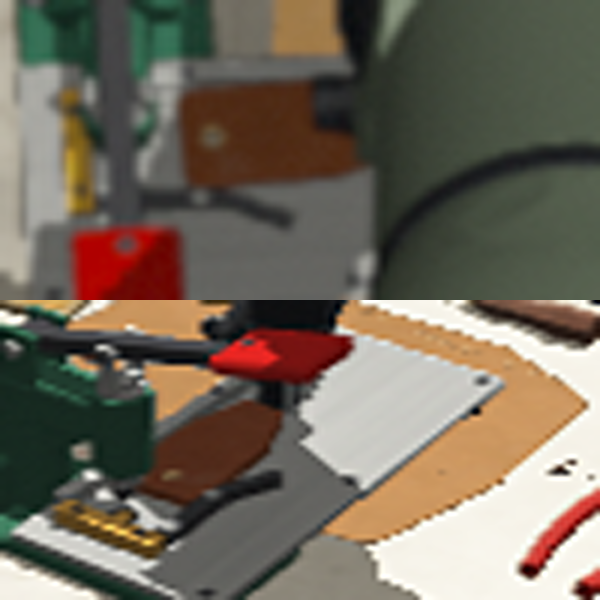

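The eyelet is at top crop (212,136) and scene crop (173,475). The fob's leading end is in the lip's mouth, nearly parallel to the fence.

```bash
python3 - <<'E'
from h import *
T=lambda P:np.c_[(P-[617,15])@[.9986,.053],(P-[617,15])@[-.053,.9986]].round(1).tolist()
t=dict(np.load('top4.npz'));s=dict(np.load('scene4.npz'))
A=lambda *p:np.array(p)*[.15,1/6]+[224.6,149.6]
B=lambda *p:np.array(p)*[1/6,.2]+[214.6,164.6]
for f,p,n in((t,A((212,136)),'eye'),(s,B((173,175)),'eye'),(t,A((182,94),(310,86)),'back'),(t,A((190,187),(330,175)),'front'),(t,A((182,94),(190,187)),'square')):
    print(n,T(plane(f,p,.030)[:,:2]*1000))
E
```

```text
eye [[-2.0, -40.7]]
eye [[-3.9, -41.6]]
back [[19.6, -28.5], [20.7, -85.5]]
front [[-26.9, -29.7], [-24.1, -91.9]]
square [[19.6, -28.5], [-26.9, -29.7]]
```

Call:
servo_tool(plan=[[0, 0, -0.4, 0, 0, 0, 0], [0, 0, -0.8, 0, 0, 0, 0], [0, 0, -1.2, 0, 0, 0, 0], [0, 0, -1.6, 0, 0, 0, 0], [0, 0, -2.0, 0, 0, 0, 0], [0, 0, -2.4, 0, 0, 0, 0], [0, 0, -2.8, 0, 0, 0, 0], [0, 0, -3.2, 0, 0, 0, 0], [0, 0, -3.5, 0, 0, 0, 0]])

```text
clock: 13.55
position: [0.6199, -0.0927, 0.0265]
tool_rot: [-3.142, -0.0, 0.053]
force: [0.3, -0.4, 0.5]
grip_width: -0.0001
finger_force: 0.2
```

Call:
servo_tool(plan=[[0, 0, -0.1, 0, 0, 0, 0], [0, 0, -0.2, 0, 0, 0, 0], [0, 0, -0.3, 0, 0, 0, 0], [0, 0, -0.4, 0, 0, 0, 0], [0, 0, -0.4, 0, 0, 0, 0]])

```text
clock: 14.05
position: [0.6197, -0.0892, 0.0265]
tool_rot: [3.142, 0.0, 0.053]
force: [0.2, -0.7, 0.3]
grip_width: 0.0001
finger_force: 0.2
```

Call:
servo_tool(plan=[[0, 0, -0.1, 0, 0, 0, 0], [0, 0, -0.2, 0, 0, 0, 0], [0, 0, -0.3, 0, 0, 0, 0], [0, 0, -0.3, 0, 0, 0, 0]])

```text
clock: 14.45
position: [0.6194, -0.0883, 0.0265]
tool_rot: [3.139, 0.0, 0.051]
force: [-1.1, -10.5, 0.5]
grip_width: 0.0
finger_force: 5.2
```

The fob met the stop with 10 N. I'll retreat up and to the front, clear of the view, and check it.

Call:
servo_tool(plan=[[0, 0, 0.8, 0, 0, 0, 0], [0, 0, 1.2, -1, 0, 0, 0], [0, 0, 1.5, -5, 0, 0, 0], [0, 0, 2, -9, 0, 0, 0], [0, -2, 2, -13, 0, 0, 0], [0, -6, 2, -17, 0, 0, 0], [0, -10, 2, -19.5, 0, 0, 0], [0, -14, 0, -19.5, 0, 0, 0], [0, -18, -2, -19.5, 0, 0, 0], [0, -19, -2, -19.5, 0, 0, 0]])

```text
clock: 15.45
position: [0.4253, -0.0748, 0.2225]
tool_rot: [-3.141, -0.0, 0.054]
force: [0.5, -0.4, 0.8]
grip_width: 0.0001
finger_force: 0.0
```

```bash
python3 - <<'E'
from workcell import bot
import cv2,numpy as np
o=bot.observe(); d=(o['position'][:2]*1000-[617,15]);print(o['position'],d[0]*.9986+d[1]*.053,-d[0]*.053+d[1]*.9986)
fs=[]
for n,(a,b,c,d) in(('top',(150,200,225,315)),('scene',(165,225,215,315))):
    f=bot.grab_frame(n); np.savez(n+'5.npz',**f)
    fs.append(cv2.resize(f['frame'][a:b,c:d],(600,300),interpolation=cv2.INTER_CUBIC))
cv2.imwrite('pics/home.png',np.vstack(fs))
E
```

```text
[ 0.42533968 -0.07479359  0.22248004] -196.15105152086994 -79.50987996261176
```

View pics/home.png

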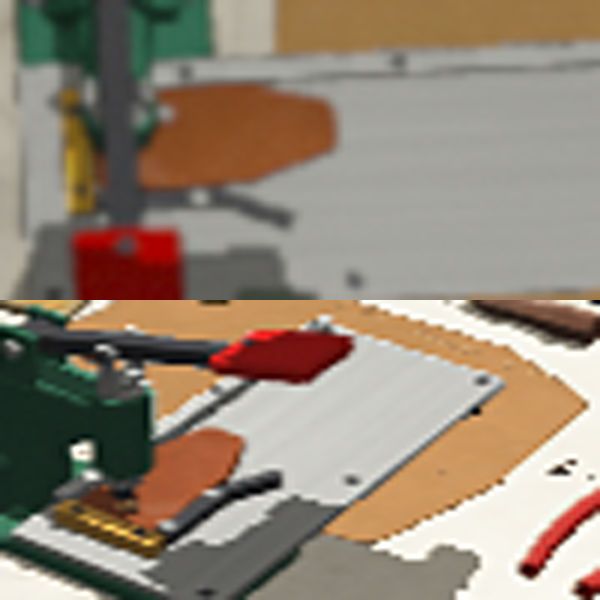

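The fob sits in the slot, touching the brass stop. The nose's blunt corners are at top crop (332,103) and (336,150).

```bash
python3 - <<'E'
from h import *
t=dict(np.load('top5.npz'));P=plane(t,np.array([(332,103),(336,150),(337,128)])*[.15,1/6]+[224.6,149.6],.030)[:,:2]*1000-[617,15]
print(P@[.9986,.053],P@[-.053,.9986])
E
```

```text
[ 11.72898638 -11.79514992  -0.86054121] [-94.82186927 -95.23604942 -96.31510778]
```

The nose is at y = -96 and x = 0, exactly the home position. Next I'll go over the pad and press.

Call:
servo_tool(plan=[[0, 3, -3, 0, 0, 0, 0], [0, 6, -6, 0, 0, 0, 0], [0, 9.6, -7.95, 0, 0, 0, 0], [0, 9.6, -7.95, 1, 0, 0, 0], [0, 9.6, -7.95, 2, 0, 0, 0], [0, 9.6, -7.95, 2.2, 0, 0, 0], [0, 9.6, -7.95, 2.2, 0, 0, 0]])

```text
clock: 16.25
position: [0.5201, 0.0074, 0.1992]
tool_rot: [3.141, 0.001, 0.052]
force: [-0.1, -0.1, 1.0]
grip_width: -0.0001
finger_force: 0.0
```

Call:
servo_tool(plan=[[0, 0, 0, 0.5, 0, 0, 0], [0, 0, 0, 1, 0, 0, 0], [0, 0, 0, 1.5, 0, 0, 0], [0, 0, 0, 2, 0, 0, 0], [0, 0, 0, 2.4, 0, 0, 0], [0, 0, 0, 2.4, 0, 0, 0]])

```text
clock: 16.85
position: [0.5203, 0.0082, 0.175]
tool_rot: [3.142, 0.001, 0.053]
force: [0.2, 0.5, 2.3]
grip_width: 0.0004
finger_force: 0.9
```

On the pad, with force starting to rise. Pressing on down.

Call:
servo_tool(plan=[[0, 0, 0, 0.5, 0, 0, 0], [0, 0, 0, 1, 0, 0, 0], [0, 0, 0, 1.5, 0, 0, 0], [0, 0, 0, 2, 0, 0, 0], [0, 0, 0, 2.4, 0, 0, 0], [0, 0, 0, 2.8, 0, 0, 0], [0, 0, 0, 3.1, 0, 0, 0], [0, 0, 0, 3.3, 0, 0, 0], [0, 0, 0, 3.4, 0, 0, 0], [0, 0, 0, 3.4, 0, 0, 0]])

```text
clock: 17.85
position: [0.5199, 0.0082, 0.1412]
tool_rot: [3.142, 0.001, 0.053]
force: [-6.4, 0.4, 8.5]
grip_width: -0.0
finger_force: 4.3
```

Call:
servo_tool(plan=[[0, 0, 0, 0.1, 0, 0, 0], [0, 0, 0, 0.2, 0, 0, 0], [0, 0, 0, 0.3, 0, 0, 0], [0, 0, 0, 0.3, 0, 0, 0], [0, 0, 0, 0.3, 0, 0, 0], [0, 0, 0, 0.3, 0, 0, 0], [0, 0, 0, 0.3, 0, 0, 0]])

```text
clock: 18.55
position: [0.52, 0.0081, 0.1393]
tool_rot: [-3.142, 0.001, 0.053]
force: [-13.4, -0.5, 30.5]
grip_width: 0.0001
finger_force: 15.6
```

The pad is at its stop (z = 139 mm, 30 N). I'm handing the job in while still holding it down.

```bash
python3 -c "
from workcell import bot
print(bot.job_done())"
```

```text
the job is handed in; nothing more can be done
None
```

The fob is home against the brass stop, the lever is held fully down on its own stop at about 30 N, and the job is handed in at about 18.6 s; no verdict came back.

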